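# Set up the telescopic inspection camera and hold it raised

## Task

Get the small inspection camera ready: push its mast along the slide towards the red end block until the spring detent clicks in and the carriage is fully home. Then squeeze the red release button in the side of the camera grip and pull the mast straight up, past the first stop, to the second stop (fully extended), and finish while still holding the grip up there, because a spring pulls it down again as soon as it is let go. Leave the jar, the spool and the tape roll where they are.

Things in the scene. Friction and masses are not known exactly. Their poses are not given: they have to be found in the camera images.
- rig: Camera slide fixed to the bench: dark steel plate 90 x 220 x 12 mm. Origin: centre of its underside; z up, y along the slide from the grey end block (y = -83 mm) to the red one (y = +83 mm), tops 34 mm up. Position and yaw vary. The mast (17 mm black tube, top 115 mm up) stands at x = 0, y = -45 mm + joint carriage, on the carriage.
- carriage_top (a point): Top of the aluminium carriage (60 x 56 mm, top 40 mm above the bench) on the mast's axis; a small ear with the brass detent plunger stands out of its -x side.
- carriage (a joint): How far the carriage has slid along the rig's +y, m: 0 at the grey end, 0.090 at its end stop (fully home). Starts between 0 and 0.03. Friction 1.5 N; the detent bump crests at 0.082 and takes 5 to 8 N; beyond it the spring drives the carriage home to about 0.089 and keeps it. Move it by pushing or holding the grip on the mast.
- grip: Grey grip block on the mast, 40 (x) x 46 (y) x 46 (z) mm, axes as the rig's; origin: centre of its underside. Red button in its -x side; +x side flat, with black ribs; -y side flat, free to push on; on its +y side a black camera, 34 mm wide, stands out 26 mm, its top 13 mm below the grip's. A lock hook hangs 22 mm below it, 9 to 16 mm out from the axis at +x (to 20 mm when pressed).
- grip_center (a point): Centre of the grip block, 23 mm above its underside, 141 mm above the bench with the mast down and 271 mm at the second stop. Grip it here with one finger on the red button (-x side) and the other on the +x side: 44.5 mm across at first, 40 mm when the button is in.
- button_face (a point): Centre of the outer face of the red release button, 14 mm wide and 18 mm high, which stands 4.5 mm out of the grip's -x side at mid height.
- release_button (a joint): How far the button is pressed in, along +x of the rig, m: 0 out, 0.0045 flush with the grip's side. About 3.5 N holds it in. With the mast down a hook locks the mast until the button is pressed by 0.0035 or more.
- upper_section (a joint): How far the upper section of the mast (with the grip) is pulled out of the lower section, m: 0 down, 0.065 at the first stop. It comes out first, against about 2 N of spring and 2 N of weight; nothing locks it when out.
- lower_section (a joint): How far the lower section is pulled out of the black tube, m: 0 down, 0.065 at the second stop. It follows when the upper section has reached the first stop; the pull is then about 9 N. When let go, the springs draw both sections back down, until the hook rests on its catch with upper_section near 0.013; with the button pressed it goes fully down.
- jar: Bystander: white jar with a red lid, 47 mm across, 76 mm high, beyond the rig on its +x side; origin at the centre of its underside.
- spool: Bystander: red spool with white flanges, 34 mm across, 48 mm high, on the +x side of the rig; origin at the centre of its underside.
- tape_roll: Bystander: roll of dark tape, 53 mm across, 19 mm high, beyond the red end of the rig; origin at the centre of its underside.

How it is judged:
By the outcome, as a careful person would: the job done as asked, in the order asked, and still so for the second after the job is handed in, while the arm keeps its last pose, push and grip.
It also fails if it takes over 48 s, if anything falls off the work surface, if the arm or the gripper's body presses on something with over 40 N, if the wrist force passes 120 N, or if a joint passes its speed limit or range.

## Robot

A 6-joint arm with a two-finger parallel gripper is mounted at the origin on the work surface; the furniture and walls round the work are solid. World frame = base frame: x ahead of the robot, y to its left, z up, the work surface at z = 0. Lengths are in m, angles in rad, forces in N, time in s.
With the tool pointing down it reaches from about 0.325 to 0.9 m from the base axis. Payload 6.1 kg.
Tool frame: the origin (TCP) lies at the very end of the fingers, on their centre line; the grasp point (between the pads) lies 19 mm behind it (bot.pinch_z is the distance from the TCP to the grasp point, in m); z points along the fingers, x is the direction in which the jaws open and shut, and the axes are right-handed (so a half turn about z gives the same grasp; the last joint's range is limited). The gripper opens to 85 mm and grips with 20 to 120 N. Pads are 22 mm wide; open, the fingers measure 114 mm over their backs; the gripper's body (76 mm by 85 mm) begins 54 mm behind the grasp point. The pads swing forward as they close: fully open they stand 13 mm farther back than shut.
Start: joints at [-1.451, 0.22, 1.526, -0, 1.395, -0.126], TCP at [0.152, -0.606, 0.231] pointing down, gripper open.
Joint ranges: [-2.98, 2.98], [-0.91, 2.08], [0.09, 2.57], [-1.24, 4.39], [0.2, 2.65], [-2.68, 2.68]. Speed limits (rad/s): [2.57, 2.57, 3.01, 3.14, 3.14, 3.14].

## Interface

Orientations are given as a unit quaternion [w, x, y, z].
In Python, from rig import bot gives the robot as it stands. The module is installed in compiled form; this text tells all that it offers.
- The arm moves only by the shell command python3 -m inch 'ROWS' [FORCE]. ROWS is text: rows parted by semicolons, each of 7 numbers parted by spaces: the shift along the tool's x, y, z in m, then the turn, a rotation vector about the tool's x, y, z in degrees, then the closure in counts, from 0 (fully open) to 255 (shut). In form: dx dy dz wx wy wz jaw; .... A call has 1 to 12 rows; each row shifts and turns the commanded pose from where the row before left it, along the tool's axes as they then stand; what a row does not reach is not made up. A row lasts 1/10 s, in which the tool goes at most 50 mm and 8.59 degrees, less where a joint would pass 70% of its speed; a pose out of reach is approached as far as the arm can. A call with a gripper value outside its range is refused whole. The fingers move at their own pace and stop on an object; FORCE is the grip in N (left out, the last holds). Time passes only in rows, so rows that do not move let the fingers close. It gives the time, the measured TCP pose, the force and the opening at its end, in the units of the state.
- bot.read_state(): the state, without advancing time (a new reading comes with each control period).
- bot.get_image(name): name is "scene" or "top"; returns a dict with "frame" (384x512x3 uint8, red, green, blue), "mtx" (3x3 intrinsics, pixels), "pose" (4x4, takes a point from camera to world coordinates). Camera axes: x right, y down, z forward; pixel columns grow to the right and rows downward; lengths in m; the calibration is good to about 2 mm. A picture is of the moment at which its call begins. There is no depth.
- bot.sign_off(): hands the job in, once; it reports no verdict.
The state is a dict: "clock": time; "joint_pos": joint angles; "joint_velocities": joint speeds; "effort": joint torques, N m; "tool_pos": TCP position; "tool_rot": TCP orientation; "wrist_force": force on the tool from outside, world axes, zero at the start; "wrist_torque": the same for the moment, N m; "grip_width": finger opening in m.
Only numpy, scipy, OpenCV 4.12 (cv2) and the standard library are available. Lean on these libraries where they do the work, as an engineer would, in place of code of your own. Each camera call takes 0.05 s, during which the arm holds its last target.

## Working session

There is one attempt and no reset: what is moved stays moved. The work goes in short steps, Python scripts to look and compute and a shell command to move; the robot and the scene stay as the last step left them, time stands still between calls to the robot, and variables do not carry over. Pictures are saved under pics/ and viewed, and the job is handed in when it is done.

```bash
mkdir -p pics; python3 - <<'E'
from rig import bot
import cv2,numpy as np
for n in("scene","top"):
    d=bot.get_image(n); cv2.imwrite(f"pics/{n}0.png",d["frame"][:,:,::-1]); print(n,d["mtx"].round(1).tolist(),d["pose"].round(4).tolist())
s=bot.read_state();print(s["clock"],s["tool_pos"],s["tool_rot"],s["grip_width"],s["wrist_force"])
E
```

```text
scene [[375.3, 0.0, 261.8], [0.0, 375.3, 190.9], [0.0, 0.0, 1.0]] [[-0.673, -0.4606, 0.5788, 0.0366], [-0.7396, 0.4322, -0.516, 0.5492], [-0.0125, -0.7753, -0.6315, 0.6621], [0.0, 0.0, 0.0, 1.0]]
top [[470.9, 0.0, 252.0], [0.0, 470.9, 201.4], [0.0, 0.0, 1.0]] [[-0.008, -0.9946, 0.1039, 0.4425], [-0.9992, 0.012, 0.0372, 0.0822], [-0.0382, -0.1035, -0.9939, 0.9501], [0.0, 0.0, 0.0, 1.0]]
0.1 [ 0.15201742 -0.60566822  0.23030706] [-6.24538725e-04  7.88450001e-01 -6.15098224e-01 -6.16666608e-04] 0.0855892289880826 [-0.07057449 -0.72075104 -0.27886554]
```

View pics/scene0.png

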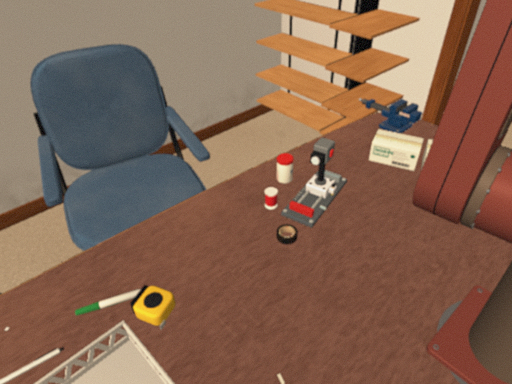

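View pics/top0.png

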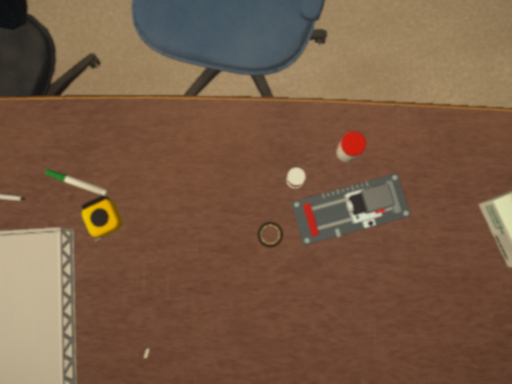

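The top view shows the rig at about pixel (350,208), with its red block to the left (312,220), the jar at (350,146), the spool at (296,178) and the tape at (270,234). I'll enlarge it to read points off it.

```bash
python3 - <<'E'
import cv2
a=cv2.imread("pics/top0.png")[120:255,250:420]; cv2.imwrite("pics/topc.png",cv2.resize(a,None,fx=4.7,fy=4.4,interpolation=cv2.INTER_CUBIC))
a=cv2.imread("pics/scene0.png")[130:230,265:365]; cv2.imwrite("pics/scenec.png",cv2.resize(a,None,fx=6,fy=6,interpolation=cv2.INTER_CUBIC))
E
```

```text
(no output)
```

View pics/topc.png

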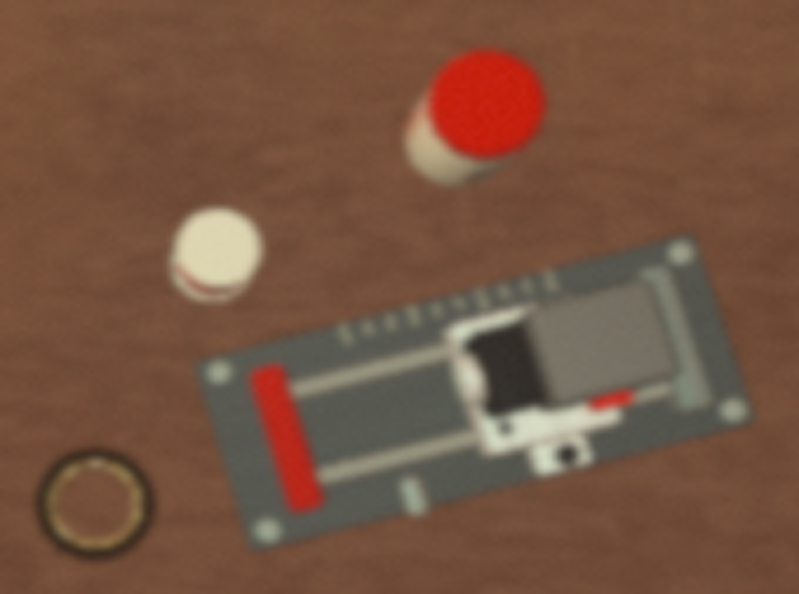

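View pics/scenec.png

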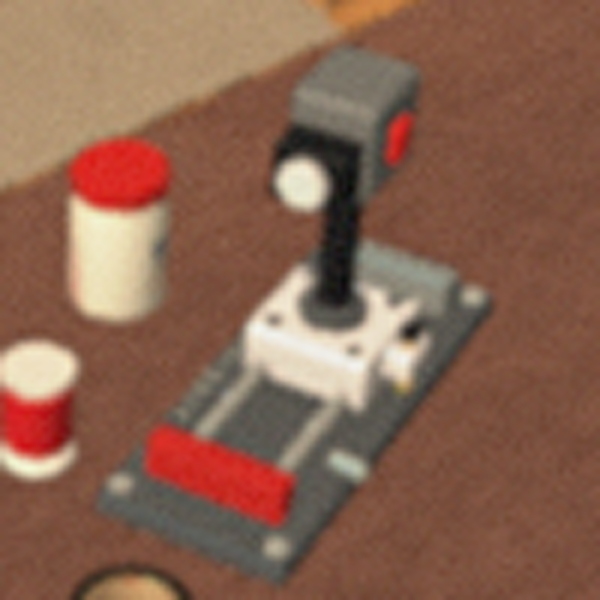

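```bash
cat > h.py <<'E'
import numpy as np
from rig import bot
def ray(d,u,v,z):
    K,P=d["mtx"],d["pose"]; r=P[:3,:3]@np.linalg.solve(K,[u,v,1]); o=P[:3,3]
    return o+r*(z-o[2])/r[2]
def proj(d,p):
    P=d["pose"]; c=P[:3,:3].T@(np.array(p)-P[:3,3]); q=d["mtx"]@c; return q[:2]/q[2]
E
python3 - <<'E'
from h import *
d=bot.get_image("top")
f=lambda u,v,z: ray(d,(u+.5)/4.7+250-.5,(v+.5)/4.4+120-.5,z)[:2]
TL,TR,BR,BL=[f(*p,.012) for p in((203,362),(693,236),(753,420),(252,550))]
c=(TL+TR+BR+BL)/4; y=(TL+BL-TR-BR)/2; x=(TL+TR-BL-BR)/2
print(c,np.linalg.norm(y),np.linalg.norm(x)); 
yaw1=np.arctan2(-y[0],y[1]);yaw2=np.arctan2(x[1],x[0]);print(np.degrees([yaw1,yaw2]))
yaw=yaw1*.7+yaw2*.3; R=np.array([[np.cos(yaw),-np.sin(yaw)],[np.sin(yaw),np.cos(yaw)]])
for n,p in dict(g1=(525,312,.164),g2=(655,282,.164),g3=(680,375,.164),g4=(548,412,.164),jar=(488,103,.076),spool=(217,249,.048),tape=(95,504,.019),cL=(448,325,.04),cB=(487,452,.04),butt=(611,400,.141)).items():
    w=f(*p); print(n,w.round(4),(R.T@(w-c)).round(4))
s=bot.read_state()
from scipy.spatial.transform import Rotation as Q
q=s["tool_rot"];M=Q.from_quat(np.r_[q[1:],q[0]]).as_matrix();print(M.round(4),s["clock"],bot.pinch_z)
E
```

```text
[ 0.52377657 -0.07853568] 0.21671133363949985 0.08689333472165921
[14.85903092 13.54957213]
g1 [ 0.5407 -0.0711] [0.0183 0.003 ]
g2 [ 0.5516 -0.1172] [ 0.0173 -0.0444]
g3 [ 0.5161 -0.1246] [-0.019  -0.0427]
g4 [ 0.5026 -0.0779] [-0.0204  0.0059]
jar [ 0.6417 -0.0764] [ 0.1147 -0.0274]
spool [0.5847 0.0309] [0.0863 0.0908]
tape [0.4744 0.0824] [-0.0076  0.1682]
cL [ 0.5508 -0.0636] [0.0299 0.0077]
cB [ 0.4948 -0.0779] [-0.0279  0.0079]
butt [ 0.5088 -0.1054] [-0.0213 -0.0223]
[[ 2.433e-01 -9.699e-01 -2.000e-04]
 [-9.699e-01 -2.433e-01  1.500e-03]
 [-1.500e-03 -2.000e-04 -1.000e+00]] 0.15 0.0187
```

```bash
python3 -m inch '0 0 0 0 0 -8.2 255;0 0 0 0 0 -8.2 255;0 0 0 0 0 -8.2 255;0 0 0 0 0 -8.2 255;0 0 0 0 0 -8.2 255;0 0 0 0 0 -8.2 255;0 0 0 0 0 -8.2 255;0 0 0 0 0 -8.2 255;0 0 0 0 0 -8.2 255;0 0 0 0 0 -8.2 255;0 0 0 0 0 -8.2 255;0 0 0 0 0 0 255' 25
cat >> h.py <<'E'
from scipy.spatial.transform import Rotation as Q
C=np.array([.5238,-.0785]); YAW=np.radians(14.6)
R2=np.array([[np.cos(YAW),-np.sin(YAW)],[np.sin(YAW),np.cos(YAW)]])
def goto(rx,ry,z):
    s=bot.read_state(); q=s["tool_rot"]; M=Q.from_quat(np.r_[q[1:],q[0]]).as_matrix()
    w=np.r_[C+R2@[rx,ry],z]; t=M.T@(w-s["tool_pos"])
    xa=np.degrees(np.arctan2(M[1,0],M[0,0])); 
    print("t",s["clock"],"pos",s["tool_pos"].round(4),"rig",(R2.T@(s["tool_pos"][:2]-C)).round(4),"F rig",(R2.T@s["wrist_force"][:2]).round(1),s["wrist_force"][2].round(1),"gw",round(s["grip_width"],4))
    print("shift",t.round(4),"tool x yaw",xa.round(2),"tilt",M[:,2].round(4))
E
python3 - <<'E'
from h import *
goto(0,-.09,.23)
E
```

```text
clock: 1.35
tool_pos: [0.1521, -0.606, 0.2309]
tool_rot: [-0.0, 0.992, 0.125, -0.0]
wrist_force: [0.4, -0.2, 0.5]
grip_width: -0.0
t 1.35 pos [ 0.1521 -0.606   0.2309] rig [-0.4927 -0.4167] F rig [ 0.3 -0.2] 0.5 gw -0.0
shift [ 0.4913 -0.3288  0.0012] tool x yaw 14.36 tilt [-1.e-04  8.e-04 -1.e+00]
```

```bash
python3 -m inch '0.02 -0.0135 0 0 0 0 255;0.04 -0.027 0 0 0 0 255;0.041 -0.0275 0 0 0 0 255;0.041 -0.0275 0 0 0 0 255;0.041 -0.0275 0 0 0 0 255;0.041 -0.0275 0 0 0 0 255;0.041 -0.0275 0 0 0 0 255;0.041 -0.0275 0 0 0 0 255;0.041 -0.0275 0 0 0 0 255;0.041 -0.0275 0 0 0 0 255;0.041 -0.0275 0 0 0 0 255;0.02 -0.0135 0 0 0 0 255'
python3 - <<'E'
from h import *
goto(0,-.09,.12)
E
```

```text
clock: 2.55
tool_pos: [0.5147, -0.2, 0.2313]
tool_rot: [-0.0, 0.992, 0.124, 0.0]
wrist_force: [-0.8, -1.1, -0.5]
grip_width: -0.0001
t 2.55 pos [ 0.5147 -0.2     0.2313] rig [-0.0394 -0.1153] F rig [-1.1 -0.9] -0.5 gw -0.0001
shift [ 0.0391 -0.0255  0.1113] tool x yaw 14.19 tilt [ 7.e-04  8.e-04 -1.e+00]
```

```bash
python3 -m inch '0.02 -0.0125 0 0 0 0 255;0.02 -0.0125 0.01 0 0 0 255;0 0 0.03 0 0 0 255;0 0 0.035 0 0 0 255;0 0 0.025 0 0 0 255;0 0 0.012 0 0 0 255;0 0 0 0 0 0 255'
python3 - <<'E'
from h import *
import cv2
goto(0,.033,.12)
for n in("scene","top"):
    d=bot.get_image(n); a=d["frame"][:,:,::-1]
    c=a[110:235,250:420] if n=="top" else a[120:230,260:370]
    cv2.imwrite(f"pics/{n}1.png",cv2.resize(c,None,fx=4.5,fy=4.5,interpolation=cv2.INTER_CUBIC))
E
```

```text
clock: 3.25
tool_pos: [0.544, -0.1685, 0.1173]
tool_rot: [-0.001, 0.992, 0.123, -0.002]
wrist_force: [-1.1, -0.0, 0.5]
grip_width: 0.0004
t 3.25 pos [ 0.544  -0.1685  0.1173] rig [-0.0031 -0.0922] F rig [-1.   0.3] 0.5 gw 0.0004
shift [ 0.0021 -0.1253 -0.0024] tool x yaw 14.16 tilt [-0.0037  0.0017 -1.    ]
```

View pics/top1.png

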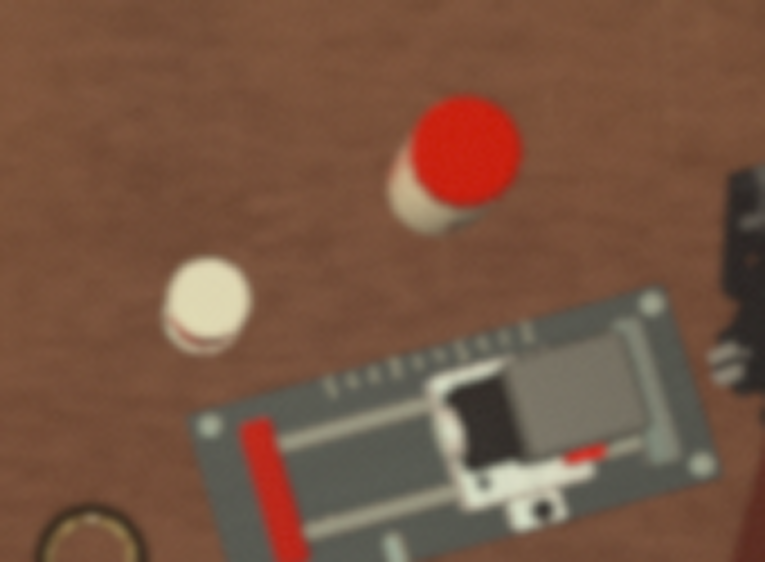

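View pics/scene1.png

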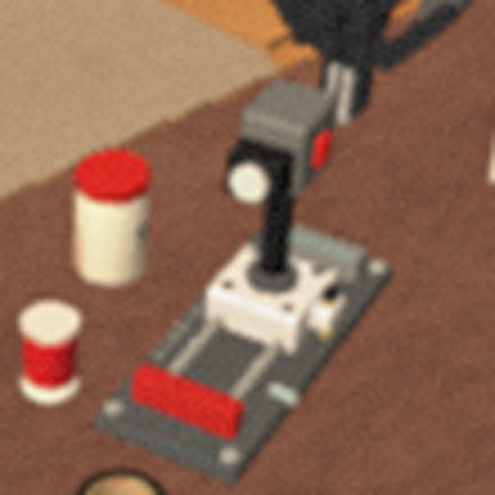

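```bash
python3 -m inch '0.001 -0.015 0 0 0 0 255;0.001 -0.012 0 0 0 0 255;0 -0.008 0 0 0 0 255;0 -0.008 0 0 0 0 255;0 -0.008 0 0 0 0 255;0 -0.008 0 0 0 0 255;0 -0.008 0 0 0 0 255;0 -0.008 0 0 0 0 255;0 -0.006 0 0 0 0 255;0 0 0 0 0 0 255'
python3 - <<'E'
from h import *
goto(0,.010,.12)
E
```

```text
clock: 4.35
tool_pos: [0.5268, -0.089, 0.119]
tool_rot: [-0.001, 0.992, 0.125, -0.0]
wrist_force: [-0.7, -0.2, 0.5]
grip_width: 0.0001
t 4.35 pos [ 0.5268 -0.089   0.119 ] rig [ 0.0003 -0.0109] F rig [-0.7 -0. ] 0.5 gw 0.0001
shift [-0.0004 -0.0209 -0.001 ] tool x yaw 14.33 tilt [-9.e-04  9.e-04 -1.e+00]
```

```bash
python3 -m inch '0 -0.004 0 0 0 0 255;0 -0.004 0 0 0 0 255;0 -0.004 0 0 0 0 255;0 -0.003 0 0 0 0 255;0 -0.003 0 0 0 0 255;0 0 0 0 0 0 255'
python3 - <<'E'
from h import *
import cv2
goto(0,.010,.12)
for n in("scene","top"):
    d=bot.get_image(n); a=d["frame"][:,:,::-1]
    c=a[110:235,250:420] if n=="top" else a[120:230,260:370]
    cv2.imwrite(f"pics/{n}2.png",cv2.resize(c,None,fx=4.5,fy=4.5,interpolation=cv2.INTER_CUBIC))
E
```

```text
clock: 4.95
tool_pos: [0.5229, -0.0726, 0.1193]
tool_rot: [-0.0, 0.992, 0.124, -0.0]
wrist_force: [0.5, 0.1, 0.4]
grip_width: -0.0
t 4.95 pos [ 0.5229 -0.0726  0.1193] rig [0.0006 0.006 ] F rig [ 0.5 -0. ] 0.4 gw -0.0
shift [-0.0006 -0.004  -0.0007] tool x yaw 14.26 tilt [-1.e-04  4.e-04 -1.e+00]
```

View pics/top2.png

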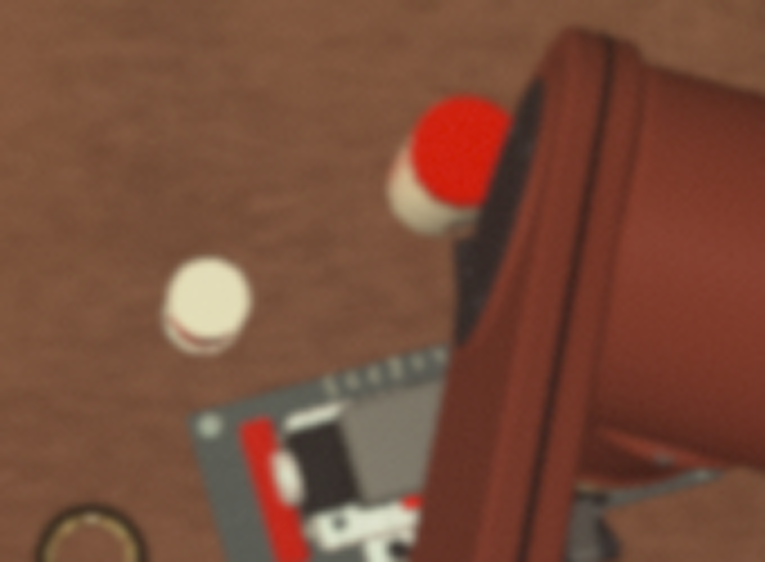

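View pics/scene2.png

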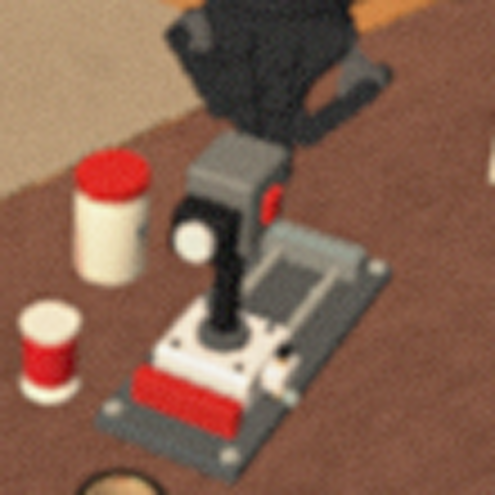

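```bash
python3 -m inch '0 -0.002 0 0 0 0 255;0 -0.002 0 0 0 0 255;0 0 0 0 0 0 255'
python3 - <<'E'
from h import *
goto(0,.010,.12)
E
python3 -m inch '0 -0.002 0 0 0 0 255;0 -0.002 0 0 0 0 255;0 0 0 0 0 0 255'
python3 - <<'E'
from h import *
goto(0,.010,.12)
E
```

```text
clock: 5.35
tool_pos: [0.5218, -0.0686, 0.1192]
tool_rot: [-0.0, 0.992, 0.124, -0.0]
wrist_force: [-0.1, 0.0, -0.0]
grip_width: 0.0001
t 5.35 pos [ 0.5218 -0.0686  0.1192] rig [0.0006 0.0101] F rig [-0.1  0. ] -0.0 gw 0.0001
shift [-0.0006  0.0001 -0.0008] tool x yaw 14.3 tilt [-1.e-04  1.e-04 -1.e+00]
clock: 5.65
tool_pos: [0.5216, -0.0672, 0.1196]
tool_rot: [0.002, 0.992, 0.124, 0.001]
wrist_force: [2.8, -11.6, -2.9]
grip_width: -0.0002
t 5.65 pos [ 0.5216 -0.0672  0.1196] rig [0.0007 0.0115] F rig [ -0.2 -11.9] -2.9 gw -0.0002
shift [-0.0007  0.0015 -0.0004] tool x yaw 14.29 tilt [ 0.0017 -0.0044 -1.    ]
```

```bash
python3 -m inch '0 0.004 0 0 0 0 255;0 0.012 0 0 0 0 255;0 0.02 0 0 0 0 200;0 0.004 -0.03 0 0 0 0;0 0 -0.04 0 0 0 0;0 0 -0.025 0 0 0 0;0 -0.01 0 0 0 0 0;0 0 0 0 0 0 0'
python3 - <<'E'
from h import *
goto(0,.0445,.21)
E
```

```text
clock: 6.45
tool_pos: [0.5284, -0.0934, 0.2146]
tool_rot: [-0.0, 0.992, 0.125, 0.0]
wrist_force: [-0.9, 0.2, 0.3]
grip_width: 0.0846
t 6.45 pos [ 0.5284 -0.0934  0.2146] rig [ 0.0007 -0.0156] F rig [-0.9  0.4] 0.3 gw 0.0846
shift [-0.001  -0.0601  0.0046] tool x yaw 14.31 tilt [ 7.e-04  5.e-04 -1.e+00]
```

```bash
python3 -m inch '0 -0.02 0 0 0 0 0;0 -0.025 0 0 0 0 0;-0.001 -0.015 0 0 0 0 0;0 0 0 0 0 0 0'
python3 - <<'E'
from h import *
import cv2
goto(0,.0445,.119)
for n in("scene","top"):
    d=bot.get_image(n); a=d["frame"][:,:,::-1]
    c=a[110:260,250:420] if n=="top" else a[100:230,260:380]
    cv2.imwrite(f"pics/{n}3.png",cv2.resize(c,None,fx=4,fy=4,interpolation=cv2.INTER_CUBIC))
d=bot.get_image("scene")
T=lambda x,y,z: proj(d,np.r_[C+R2@[x,y],z])
for p in((-.02,.067,.164),(-.02,.021,.164),(.02,.067,.164),(-.0245,.044,.141),(-.045,-.11,.012),(-.045,.11,.012),(-.03,.072,.04)): print(p,((T(*p)-[260,100])*4).round(0))
E
```

```text
clock: 6.85
tool_pos: [0.5114, -0.0345, 0.2128]
tool_rot: [-0.001, 0.992, 0.126, -0.001]
wrist_force: [-0.5, -0.5, -0.2]
grip_width: 0.0854
t 6.85 pos [ 0.5114 -0.0345  0.2128] rig [-0.0009  0.0458] F rig [-0.6 -0.4] -0.2 gw 0.0854
shift [0.0012 0.0014 0.0938] tool x yaw 14.42 tilt [-2.6e-03  9.0e-04 -1.0e+00]
(-0.02, 0.067, 0.164) [220. 248.]
(-0.02, 0.021, 0.164) [255. 211.]
(0.02, 0.067, 0.164) [159. 227.]
(-0.0245, 0.044, 0.141) [241. 263.]
(-0.045, -0.11, 0.012) [348. 314.]
(-0.045, 0.11, 0.012) [205. 497.]
(-0.03, 0.072, 0.04) [215. 420.]
```

View pics/scene3.png

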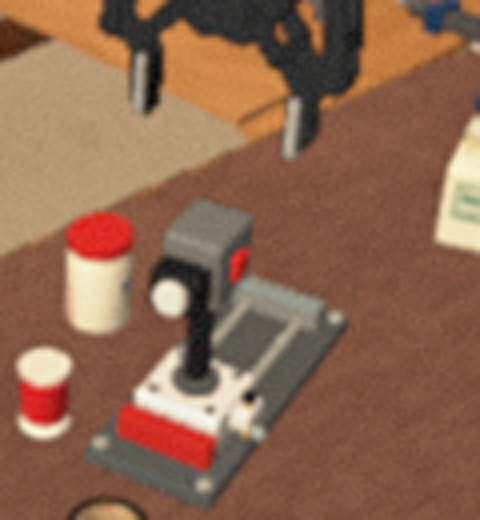

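The scene crop shows the carriage against the red block. The grip top corners are at about (220,250) and (253,213) against predictions of (220,248) and (255,211), so the grip is where I expected. The open fingers straddle it, so I'll descend.

```bash
python3 -m inch '0.001 0.001 0.02 0 0 0 0;0 0 0.03 0 0 0 0;0 0 0.025 0 0 0 0;0 0 0.016 0 0 0 0;0 0 0 0 0 0 0;0 0 0 0 0 0 0'
python3 - <<'E'
from h import *
goto(0,.0445,.119)
import cv2
d=bot.get_image("scene"); a=d["frame"][:,:,::-1]
cv2.imwrite("pics/scene4.png",cv2.resize(a[100:230,260:380],None,fx=4,fy=4,interpolation=cv2.INTER_CUBIC))
E
```

```text
clock: 7.6
tool_pos: [0.514, -0.0375, 0.1235]
tool_rot: [0.0, 0.992, 0.124, -0.0]
wrist_force: [-0.4, 0.5, 0.0]
grip_width: 0.0854
t 7.6 pos [ 0.514  -0.0375  0.1235] rig [0.0008 0.0421] F rig [-0.3  0.6] 0.0 gw 0.0854
shift [-0.0008 -0.0024  0.0045] tool x yaw 14.24 tilt [-3.e-04 -1.e-04 -1.e+00]
```

View pics/scene4.png

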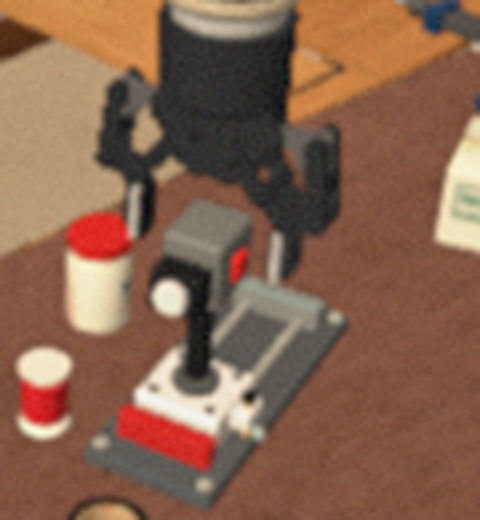

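```bash
python3 -m inch '-0.0005 -0.002 0.003 0 0 0 0;0 0 0.001 0 0 0 80;0 0 0 0 0 0 100;0 0 0 0 0 0 120;0 0 0 0 0 0 140;0 0 0 0 0 0 180;0 0 0 0 0 0 255;0 0 0 0 0 0 255;0 0 0 0 0 0 255;0 0 0 0 0 0 255' 40
python3 - <<'E'
from h import *
goto(0,.0445,.119)
import cv2
d=bot.get_image("scene"); a=d["frame"][:,:,::-1]
cv2.imwrite("pics/scene5.png",cv2.resize(a[100:230,260:380],None,fx=4,fy=4,interpolation=cv2.INTER_CUBIC))
E
```

```text
clock: 8.65
tool_pos: [0.5127, -0.0351, 0.1197]
tool_rot: [0.0, 0.992, 0.124, -0.0]
wrist_force: [-1.8, -0.8, 5.5]
grip_width: 0.0394
t 8.65 pos [ 0.5127 -0.0351  0.1197] rig [0.0002 0.0448] F rig [-1.9 -0.3] 5.5 gw 0.0394
shift [-0.0002  0.0003  0.0007] tool x yaw 14.3 tilt [-3.e-04 -2.e-04 -1.e+00]
```

View pics/scene5.png

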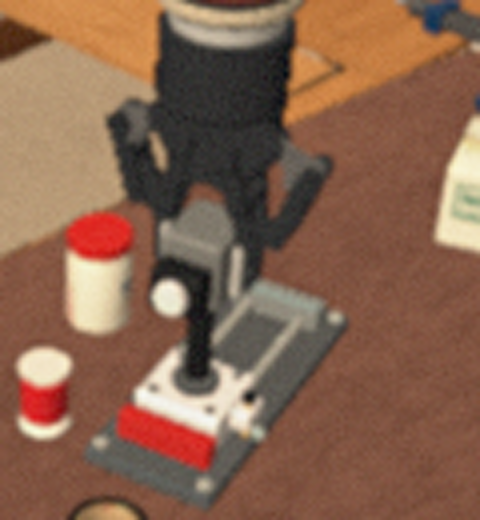

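The width is 39.4 mm, so the button is in. I'll lift to just short of the first stop.

```bash
python3 -m inch '0 0 -0.004 0 0 0 255;0 0 -0.008 0 0 0 255;0 0 -0.008 0 0 0 255;0 0 -0.008 0 0 0 255;0 0 -0.008 0 0 0 255;0 0 -0.008 0 0 0 255;0 0 -0.008 0 0 0 255;0 0 -0.004 0 0 0 255;0 0 0 0 0 0 255'
python3 - <<'E'
from h import *
goto(0,.0445,.249)
E
```

```text
clock: 9.6
tool_pos: [0.5127, -0.035, 0.1759]
tool_rot: [0.0, 0.992, 0.124, -0.0]
wrist_force: [-1.8, -1.1, -3.5]
grip_width: 0.0397
t 9.6 pos [ 0.5127 -0.035   0.1759] rig [0.0002 0.0449] F rig [-2.  -0.6] -3.5 gw 0.0397
shift [-0.0002  0.0004 -0.0731] tool x yaw 14.29 tilt [-2.e-04 -0.e+00 -1.e+00]
```

```bash
python3 -m inch '0 0 -0.004 0 0 0 255;0 0 -0.004 0 0 0 255;0 0 -0.004 0 0 0 255;0 0 -0.004 0 0 0 255;0 0 -0.006 0 0 0 255;0 0 -0.008 0 0 0 255;0 0 -0.008 0 0 0 255;0 0 -0.008 0 0 0 255;0 0 -0.008 0 0 0 255;0 0 -0.006 0 0 0 255;0 0 0 0 0 0 255'
python3 - <<'E'
from h import *
goto(0,.0445,.249)
import cv2
d=bot.get_image("scene"); a=d["frame"][:,:,::-1]
cv2.imwrite("pics/scene6.png",cv2.resize(a[80:230,250:390],None,fx=4,fy=4,interpolation=cv2.INTER_CUBIC))
E
```

```text
clock: 10.7
tool_pos: [0.5127, -0.035, 0.2363]
tool_rot: [0.0, 0.992, 0.124, 0.0]
wrist_force: [-2.2, -0.8, -8.6]
grip_width: 0.0398
t 10.7 pos [ 0.5127 -0.035   0.2363] rig [0.0002 0.0449] F rig [-2.4 -0.2] -8.6 gw 0.0398
shift [-0.0002  0.0004 -0.0127] tool x yaw 14.29 tilt [ 0.e+00 -1.e-04 -1.e+00]
```

View pics/scene6.png

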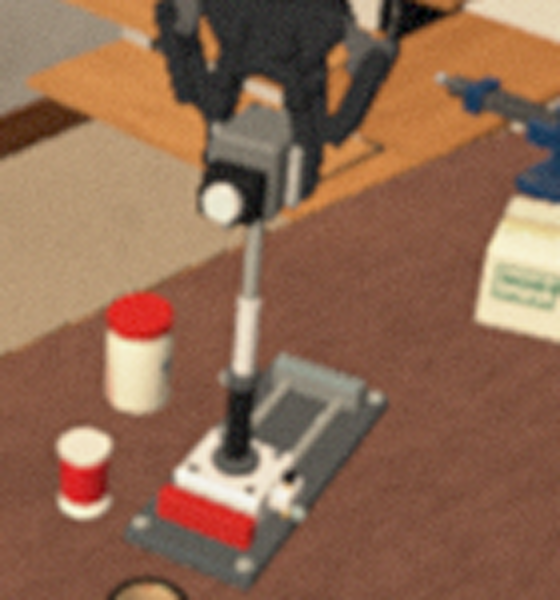

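Both sections are coming out and the pull is 8.6 N, as expected. I'll take the last 13 mm in small steps until the stop shows in the force.

```bash
python3 -m inch '0 0 -0.003 0 0 0 255;0 0 -0.003 0 0 0 255;0 0 -0.003 0 0 0 255;0 0 -0.002 0 0 0 255;0 0 0 0 0 0 255'; python3 -m inch '0 0 -0.0015 0 0 0 255;0 0 0 0 0 0 255'
```

```text
clock: 11.25
tool_pos: [0.5127, -0.035, 0.2466]
tool_rot: [-0.0, 0.992, 0.124, -0.0]
wrist_force: [-1.7, -1.2, -7.4]
grip_width: 0.0397
clock: 11.45
tool_pos: [0.5127, -0.035, 0.2479]
tool_rot: [-0.0, 0.992, 0.124, -0.0]
wrist_force: [-1.8, -0.8, -8.8]
grip_width: 0.0393
```

```bash
python3 -m inch '0 0 -0.001 0 0 0 255;0 0 0 0 0 0 255'; python3 -m inch '0 0 -0.001 0 0 0 255;0 0 0 0 0 0 255'
```

```text
clock: 11.65
tool_pos: [0.5127, -0.035, 0.2488]
tool_rot: [-0.0, 0.992, 0.124, -0.0]
wrist_force: [-1.5, -1.6, -8.8]
grip_width: 0.0394
clock: 11.85
tool_pos: [0.5128, -0.0351, 0.2499]
tool_rot: [-0.0, 0.992, 0.124, -0.0]
wrist_force: [-2.1, -1.3, -8.7]
grip_width: 0.0396
```

```bash
python3 -m inch '0 0 -0.001 0 0 0 255;0 0 0 0 0 0 255'; python3 -m inch '0 0 -0.001 0 0 0 255;0 0 0 0 0 0 255'
```

```text
clock: 12.05
tool_pos: [0.5126, -0.035, 0.2501]
tool_rot: [-0.0, 0.992, 0.124, -0.0]
wrist_force: [-1.3, -1.0, -14.3]
grip_width: 0.0396
clock: 12.25
tool_pos: [0.5125, -0.035, 0.2503]
tool_rot: [-0.0, 0.992, 0.124, -0.001]
wrist_force: [2.2, -0.4, -21.6]
grip_width: 0.0391
```

The force rises sharply at z = 0.2502, which is the second stop. I'll ease off slightly, keeping tension, hold, and check.

```bash
python3 -m inch '0 0 0.0006 0 0 0 255;0 0 0 0 0 0 255;0 0 0 0 0 0 255;0 0 0 0 0 0 255;0 0 0 0 0 0 255;0 0 0 0 0 0 255'; python3 -m inch '0 0 0 0 0 0 255;0 0 0 0 0 0 255;0 0 0 0 0 0 255;0 0 0 0 0 0 255;0 0 0 0 0 0 255;0 0 0 0 0 0 255'
python3 - <<'E'
from h import *
import cv2
d=bot.get_image("scene"); a=d["frame"][:,:,::-1]
cv2.imwrite("pics/scene7.png",cv2.resize(a[80:230,250:390],None,fx=4,fy=4,interpolation=cv2.INTER_CUBIC))
T=lambda x,y,z: ((proj(d,np.r_[C+R2@[x,y],z])-[250,80])*4).round(0)
for p in((-.02,.067,.294),(-.02,.021,.294),(.02,.067,.294),(-.02,.067,.248),(-.03,.072,.04),(.03,.072,.04),(-.03,.016,.04)):print(p,T(*p))
E
```

```text
clock: 12.85
tool_pos: [0.5124, -0.0349, 0.2503]
tool_rot: [-0.0, 0.992, 0.124, -0.001]
wrist_force: [1.4, -1.3, -24.8]
grip_width: 0.0397
clock: 13.45
tool_pos: [0.5124, -0.0349, 0.2504]
tool_rot: [-0.0, 0.992, 0.124, -0.001]
wrist_force: [1.2, -1.2, -25.5]
grip_width: 0.0392
(-0.02, 0.067, 0.294) [279. 123.]
(-0.02, 0.021, 0.294) [316.  90.]
(0.02, 0.067, 0.294) [211. 105.]
(-0.02, 0.067, 0.248) [271. 201.]
(-0.03, 0.072, 0.04) [255. 500.]
(0.03, 0.072, 0.04) [171. 467.]
(-0.03, 0.016, 0.04) [294. 452.]
```

View pics/scene7.png

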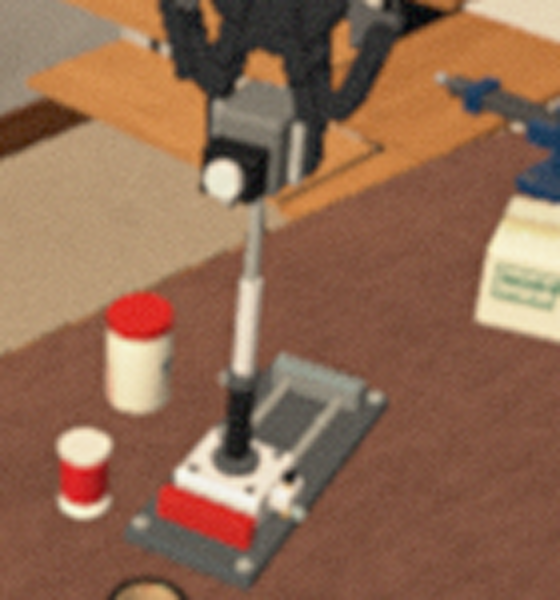

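```bash
python3 -m inch '0 0 0.0004 0 0 0 255;0 0 0 0 0 0 255;0 0 0 0 0 0 255;0 0 0 0 0 0 255;0 0 0 0 0 0 255'; python3 -c "
from rig import bot
print(bot.sign_off())"
```

```text
clock: 14.0
tool_pos: [0.5125, -0.035, 0.2503]
tool_rot: [-0.0, 0.992, 0.124, -0.0]
wrist_force: [2.4, -1.9, -24.8]
grip_width: 0.0393
the job is handed in; nothing more can be done
None
```

The camera mast is fully home and pulled up to the second stop, and the job was handed in at about 14 s with the gripper still holding it there.

- **Slide:** I pushed the grip's -y side with closed fingers. There was no push left just past the detent, then a firm stop at about 12 N at the home position. Later pictures show the carriage against the red block.
- **Button:** I gripped across the button with 40 N. The opening settled at about 39.5 mm, which means the button is fully in.
- **Pull:** I lifted straight up by about 130 mm. The downward force read about 3.5 N on the first section and 8.6 N on the second. It then rose sharply to about 22 N at the second stop.
- **Last checks:** The tool was steady at z = 0.250 m with about 25 N of pull. The picture shows both sections extended and the grip about where full extension puts it. The jar and spool look unmoved. The tape roll is only partly in the last crop, but nothing went near it.

One small disagreement: the pull stayed near 25 N after I eased off by 1 mm in total. It was steady and well below the limits.

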